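Pass the calculator across the desk between the register and the cash box

ROBOT

A 7-joint arm with a two-finger parallel gripper is mounted at the origin on the work surface. World frame = base frame: x ahead of the robot, y to its left, z up, the work surface at z = 0. Lengths are in mm, angles in rad, forces in N, time in s.
With the tool pointing down it reaches from about 400 to 875 mm from the base axis. Payload 19.3 kg.
Tool frame: the origin (TCP) lies at the very end of the fingers, on their centre line; the grasp point (between the pads) lies 19 mm behind it (grip_point_offset is the z of the grasp point in the tool frame, in mm); z points along the fingers, x is the direction in which the jaws open and shut, and the axes are right-handed (so a half turn about z gives the same grasp; the last joint's range is limited). The gripper opens to 85 mm and grips with 20 to 120 N. Pads are 22 mm wide; open, the fingers measure 114 mm over their backs; the gripper's body (76 mm by 85 mm) begins 54 mm behind the grasp point. The pads swing forward as they close: fully open they stand 13 mm farther back than shut.
Start: joints at [-1.262, 0.521, -0.036, 1.599, 0.021, 1.021, -0.113], TCP at [231.146, 580.677, 231.291] pointing down, gripper open.
Joint ranges: [-2.91, 2.91], [-0.3, 2.13], [-1.5, 1.42], [0.17, 2.43], [-1.26, 4.41], [0.16, 1.93], [-2.52, 2.52]. Speed limits (rad/s): [1.89, 1.89, 2.39, 2.39, 3.01, 3.01, 3.01].

INTERFACE

Orientations are given as a 3x3 rotation matrix whose columns are the frame's x, y, z axes.
In Python, from workcell import movep, movel, goto_joints, open_gripper, clamp, wait, inverse_kinematics, read_state, camera, PlanningError, finish_job, grip_point_offset gives the robot as it stands. Calls block until the motion is done:
- movep(position, orientation): joint-space move of the TCP to a pose.
- movel(position, frame=None, max_speed=150, guard=None): straight line of the TCP; frame=None keeps the orientation; max_speed is the mean speed in mm/s. With guard (N) it stops when the force on the tool has changed by that much, and returns True; else False.
- goto_joints(angles): joint-space move.
- open_gripper() and clamp(): open the fingers fully, or close them until they stop; the grip force is fixed at half the most.
- wait(seconds).
- inverse_kinematics(position, orientation): joint angles nearest the present ones, or None.
- read_state(): the state.
- camera(name): name is "side" or "top" or "wrist"; returns a dict with "image" (400x640x3 uint8, blue, green, red), "range_z" (400x640 float32, mm along the optical axis (not along the pixel's ray), 0 where there is no reading), "fx", "fy", "cx", "cy" (pixels), "cam_to_world" (4x4, takes a point from camera to world coordinates). Camera axes: x right, y up, looking along -z (the intrinsics and any distortion apply to the point x, -y, -z); pixel columns grow to the right and rows downward; lengths in mm; the calibration is good to about 2 mm. The wrist camera is an equidistant fisheye: a pixel r from the principal point sees the ray r / f radians off the axis. A picture is of the moment at which its call begins.
A pose or a line that the arm cannot do raises PlanningError and nothing moves.
- finish_job(): hands the job in, once; it reports no verdict.
The state is a dict: "time": time; "qpos": joint angles; "qvel": joint speeds; "joint_efforts": joint torques, N m; "eef_pos": TCP position; "tool_rot": TCP orientation; "ft_force": force on the tool from outside, world axes, zero at the start; "torque": the same for the moment, N m; "finger_gap": finger opening in mm.
Only numpy, scipy, OpenCV 4.12 (cv2) and the standard library are available. Lean on these libraries where they do the work, as an engineer would, in place of code of your own. Each camera call takes 0.05 s, during which the arm holds its last target. There are 200 camera calls.

TASK

Push the desk calculator along the desk through the narrow gap between the blue register and the grey cash box, and on until it lies wholly on the empty writing mat at the other side. Only push it with the fingers: it must stay flat on the desk and never be lifted or tipped. Leave the mug, the stamp and the barcode scanner where they are.

Things in the scene. Friction and masses are not known exactly. Their poses are not given: they have to be found in the camera images.
- calculator: Black desk calculator, loose, a flat slab 84 (its x) x 120 (its y) x 22 mm high (24 with its keys), about 0.15 to 0.3 kg, lying on one of the two mats. Origin at the centre of its underside; x is its width, y its length (display at the +y end), z up. It slides with ordinary friction.
- calc_corner0 (a point): Corner of the calculator's underside, at (+42, +60, 0) mm in its own frame.
- calc_corner1 (a point): Corner of the calculator's underside, at (+42, -60, 0) mm in its own frame.
- calc_corner2 (a point): Corner of the calculator's underside, at (-42, -60, 0) mm in its own frame.
- calc_corner3 (a point): Corner of the calculator's underside, at (-42, +60, 0) mm in its own frame.
- gap: The two obstacles, both heavy and immovable: a blue hardback register lying flat (160 x 120 x 42 mm) and a grey steel cash box (120 x 120 x 44 mm, 47 with its handle). Origin on the desk in the middle of the gap between them; its y runs along the passage, its x across it. The gap is 92 mm wide (x from -46 to +46 mm) and 120 mm long (y from -60 to +60 mm). The register fills x from -206 to -46 mm, the cash box x from +46 to +166 mm, both y from -60 to +60 mm.
- mat_goal: Empty grey writing mat on the far side of the gap from the calculator, 150 (its x) x 180 (its y) mm, fixed, only 1 mm thin and no hindrance to sliding: things lie at desk height on it. Origin at its centre; axes parallel to those of the gap, centred across the passage to within 8 mm, its middle about 165 mm from the middle of the gap along the passage, at +y or -y of the gap.
- mat_start: An identical grey mat on the other side of the gap, on which the calculator lies at the start, askew and off centre. Same size and axes as the other mat.
- mug: White mug, loose bystander, radius 38 mm, 85 mm high; origin at the centre of its underside. Leave alone.
- stamp: Hand stamp, loose bystander, 50 x 30 mm foot with a wooden knob handle, 72 mm high; origin at the centre of its underside. Leave alone.
- scanner: Black barcode scanner lying on its side, loose bystander, head 100 x 60 x 34 mm with a 100 mm handle towards its +y; origin at the centre of the underside of its head. Leave alone.
Things that resemble listed ones, but are neither listed nor needed, are in the scene too. Leave any pink look-alike of the calculator alone.

How it is judged (in metres and radians):
On the way:
1. the calculator is in the gap between the register and the cash box (x of calculator in the frame of gap between -0.012 and 0.012 m and y of calculator in the frame of gap between -0.04 and 0.04 m), for 0.05 s.
At the end, for the whole second after the job is handed in: All four corners of the calculator lie within the outline of the goal mat (2 mm over its edge is allowed), the calculator lies flat on the desk and at rest, and the mug, stamp and scanner are each within 20 mm of where they began (x of calc_corner0 in the frame of mat_goal between -0.077 and 0.077 m and y of calc_corner0 in the frame of mat_goal between -0.092 and 0.092 m and x of calc_corner1 in the frame of mat_goal between -0.077 and 0.077 m and y of calc_corner1 in the frame of mat_goal between -0.092 and 0.092 m and x of calc_corner2 in the frame of mat_goal between -0.077 and 0.077 m and y of calc_corner2 in the frame of mat_goal between -0.092 and 0.092 m and x of calc_corner3 in the frame of mat_goal between -0.077 and 0.077 m and y of calc_corner3 in the frame of mat_goal between -0.092 and 0.092 m and height (world z) of calculator below 0.004 m and angle between calculator's own z axis and vertical below 0.05 rad and linear speed of calculator below 0.01 m/s and distance of each of mug, stamp, scanner from where it was at the start of the episode below 0.02 m); the robot touches nothing.
It fails at once if the calculator is lifted more than 12 mm off the desk or tipped by more than 0.2 rad (height (world z) of calculator above 0.012 m or angle between calculator's own z axis and vertical above 0.2 rad).
It fails at once if the mug, the stamp or the scanner is moved by more than 20 mm (distance of any of mug, stamp, scanner from where it was at the start of the episode above 0.02 m).
It also fails if it takes over 64 s, if anything falls off the work surface, if the arm or the gripper's body presses on something with over 40 N, if the wrist force passes 120 N, or if a joint passes its speed limit or range.

## Working session

There is one attempt and no reset: what is moved stays moved. The work goes in short steps, each a Python script; the robot and the scene stay as the last script left them, time stands still between calls to the robot, and variables do not carry over. Pictures are saved under pics/ and viewed, about 8 in all and at most 12, crops included, and the job is handed in when it is done.

```bash
mkdir -p pics; ls
python3 - <<'E'
from workcell import *
import cv2,numpy as np,pickle
d={}
for n in("top","side"):
    c=camera(n);d[n]=c;cv2.imwrite(f"pics/{n}0.png",c["image"])
    print(n,c["fx"],c["cx"],c["cy"],np.round(c["cam_to_world"],3).tolist())
pickle.dump(d,open("c0.pkl","wb"));print(read_state()["time"],grip_point_offset)
E
```

```text
pics
top 397.757594517699 319.7762091916252 203.2380179462084 [[0.021, 0.984, -0.179, 354.056], [-1.0, 0.019, -0.012, 102.667], [-0.008, 0.179, 0.984, 973.673], [0.0, 0.0, 0.0, 1.0]]
side 447.6306885339692 325.600119560115 211.37601477361474 [[0.854, 0.405, -0.327, 186.18], [-0.521, 0.647, -0.557, -421.386], [-0.014, 0.646, 0.763, 808.016], [0.0, 0.0, 0.0, 1.0]]
0.1 -18.700000000000003
```

View pics/top0.png

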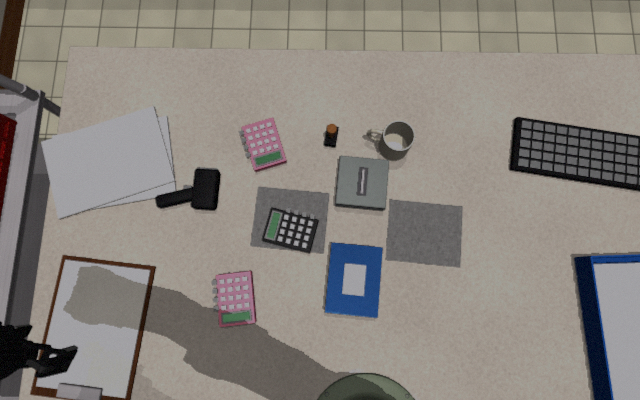

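View pics/side0.png

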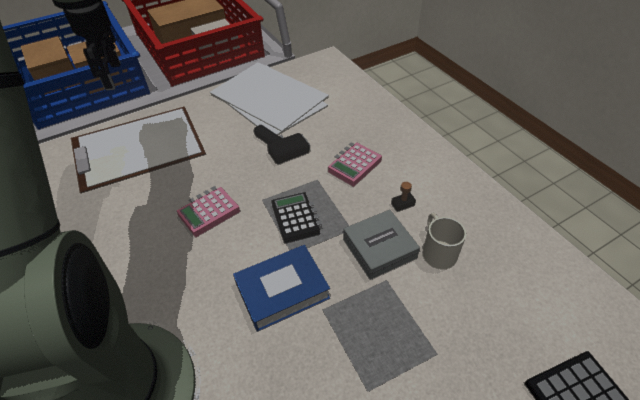

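Top view: the black calculator is at (291,230) on the start mat, with its display end to the left. Pink look-alikes are at (264,145) and (235,298), and the keyboard is at (580,153). The cash box is at (362,182), the register at (354,280), the goal mat at (425,233), the stamp at (331,135), the mug at (397,140) and the scanner at (195,190). I choose the black one. The push runs along world −y.

```bash
cat > h.py <<'E'
from workcell import *
import numpy as np,cv2
def cast(c,px,z):
    px=np.atleast_2d(px).astype(float)
    M=c["cam_to_world"];d=np.c_[(px[:,0]-c["cx"])/c["fx"],-(px[:,1]-c["cy"])/c["fy"],-np.ones(len(px))]@M[:3,:3].T
    o=M[:3,3];return (o+d*((z-o[2])/d[:,2])[:,None])[:,:2]
def rect(c,mask,z,box):
    """min-area rectangle in world (mm) of the biggest blob inside the pixel box x0,y0,x1,y1"""
    m=np.zeros(mask.shape,np.uint8);x0,y0,x1,y1=box;m[y0:y1,x0:x1]=mask[y0:y1,x0:x1]*255
    m=cv2.morphologyEx(m,cv2.MORPH_CLOSE,np.ones((5,5)))
    k=max(cv2.findContours(m,cv2.RETR_EXTERNAL,cv2.CHAIN_APPROX_NONE)[0],key=cv2.contourArea)
    w=cast(c,k[:,0,:],z);(cx,cy),(a,b),t=cv2.minAreaRect(w.astype(np.float32))
    t%=90
    if t>45: t-=90;a,b=b,a
    return np.array([cx,cy]),(a,b),t   # a = size nearer world x, t deg from world x
E
python3 - <<'E'
from h import *;import pickle
c=pickle.load(open("c0.pkl","rb"))["top"];im=c["image"].astype(int);hsv=cv2.cvtColor(c["image"],cv2.COLOR_BGR2HSV)
for p in[(291,215),(270,200),(425,233),(362,200),(350,165),(330,300),(300,230),(340,350),(275,222),(380,185),(410,300)]:print(p,hsv[p[1],p[0]],end=' ')
print()
h,s,v=[hsv[...,i].astype(int) for i in range(3)]
P=lambda n,r:print(n,np.round(r[0],1),np.round(r[1],1),round(r[2],2))
P("reg",rect(c,(s>150)&(h>95)&(h<130),42,(315,225,395,330)))
P("goal",rect(c,(v<125)&(s<60),1,(386,190,475,275)))
P("start",rect(c,(v<125),1,(240,180,333,260)))
P("box",rect(c,(s>15)&(s<80)&(v<150)&(h>75)&(h<110),44,(325,145,395,215)))
w=c["range_z"];yy,xx=np.mgrid[:400,:640]
pc=np.dstack([(xx-c["cx"])/c["fx"]*w,-(yy-c["cy"])/c["fy"]*w,-w])@c["cam_to_world"][:3,:3].T+c["cam_to_world"][:3,3]
z=pc[...,2]
for n,b,lo in[("calc",(250,195,326,260),12),("box",(325,145,393,220),35),("reg",(315,225,395,330),33)]:
    m=z>lo;sub=z[b[1]:b[3],b[0]:b[2]];zz=np.median(sub[sub>lo]);P(n+" depth z=%.1f"%zz,rect(c,m,zz,b))
print("calc colour");P("c",rect(c,(v<60),22,(255,200,325,258)))
cv2.imwrite("pics/crop.png",cv2.resize(c["image"][120:330,200:480],None,fx=2.8,fy=2.8,interpolation=cv2.INTER_CUBIC))
E
```

```text
(291, 215) [ 0 15 34] (270, 200) [173   9 108] (425, 233) [  8  10 103] (362, 200) [ 75   8 121] (350, 165) [ 70   7 117] (330, 300) [108 184 130] (300, 230) [138   8 152] (340, 350) [ 16  28 157] (275, 222) [ 65  90 111] (380, 185) [ 75   9 117] (410, 300) [ 17  30 159] 
reg [348.4  32.2] [157.4 118. ] -4.65
goal [ 463.  -141.9] [151.  181.6] -4.65
start [482.5 177. ] [163.5 203.8] -4.42
box [514.3 -17.5] [ 0.  14.2] 1.1
calc depth z=24.0 [465.6 184.9] [100.2 134.6] -18.23
box depth z=45.5 [593.2   8.9] [162.8 127.6] -4.55
reg depth z=43.3 [347.2  31.5] [163.4 127.6] -1.69
calc colour
c [460.9 184.6] [ 85.1 120.5] -13.92
```

View pics/crop.png

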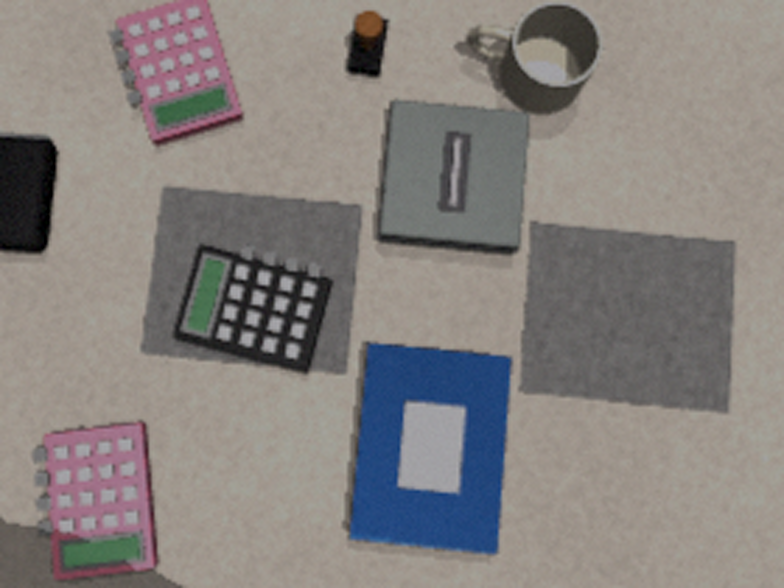

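The choice holds: the black slab fits 85x120 mm. Its +x side shows small grey bumps that I will check close up. In the gap frame it sits at about (−26, +161) mm, yawed −9.3°. First I'll push its near long side with open fingers (two-point contact) to square and centre it. Then I'll push it through with closed fingers.

```bash
cat >> h.py <<'E'
A=np.radians(-4.65);U=np.array([np.cos(A),np.sin(A)]);V=np.array([-U[1],U[0]]);G=np.array([348.4,32.2])+126*U
def W(x,y,z): return [*(G+x*U+y*V),z]
def L(p): d=np.asarray(p)-G; return np.round([d@U,d@V],1)
def R(d):  # tool down, jaws along world 2D direction d
    x=np.array([*d,0.]);z=np.array([0,0,-1.]);return np.column_stack([x,np.cross(z,x),z])
def best(p,d):
    """IK over the two half turns, the one that moves joints least"""
    q0=np.array(read_state()["qpos"]);o=[]
    for s in(1,-1):
        q=inverse_kinematics(p,R(s*d))
        if q is not None:o.append((np.abs(np.array(q)-q0).max(),s))
    return R(min(o)[1]*d)
def calc(c):
    hsv=cv2.cvtColor(c["image"],cv2.COLOR_BGR2HSV);return (hsv[...,2]<60)
E
python3 - <<'E'
from h import *;import pickle
c=pickle.load(open("c0.pkl","rb"))["top"];hsv=cv2.cvtColor(c["image"],cv2.COLOR_BGR2HSV).astype(int)
m=(hsv[...,0]>45)&(hsv[...,0]<100)&(hsv[...,1]>4)&(hsv[...,2]>95)&(hsv[...,2]<135)
m=cv2.morphologyEx(m.astype(np.uint8),cv2.MORPH_OPEN,np.ones((3,3)))
r=rect(c,m,44,(325,145,385,215));print("box",r,L(r[0]))
r=rect(c,calc(c),22,(255,200,325,258));print("calc",L(r[0]),r[1],r[2])
print("pink lower edge",cast(c,[(257,325),(255,270),(286,165)],22))
p=W(-102,161,150);Rm=best(p,V);movep(p,Rm)
print(read_state()["eef_pos"],read_state()["time"],read_state()["finger_gap"])
w=camera("wrist");cv2.imwrite("pics/w1.png",w["image"]);s=camera("side")
cv2.imwrite("pics/s1.png",cv2.resize(s["image"][150:290,220:420],None,fx=4,fy=4))
E
```

```text
box (array([579.11578369,  14.19797897]), (116.24178314208984, 114.32778930664062), -4.337554931640625) [105.4   0.8]
calc [-26.2 161.1] (85.05278015136719, 120.4526596069336) -13.920417785644531
pink lower edge [[239.08886037 252.67770919]
 [364.00503492 263.52818047]
 [621.90831341 199.43231648]]
[385.56166539 191.69952594 150.15139397] 1.675 85.37793190546786
```

View pics/w1.png

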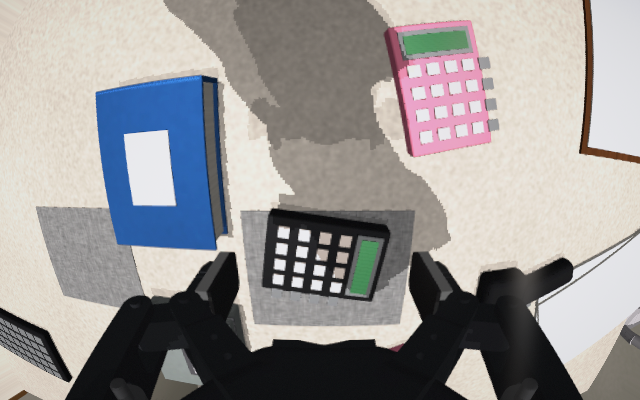

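The wrist view shows the calculator's display end at the right, (365,268). The pink one at (445,85) has four grey tabs beyond its edge. I'll zoom in on the black one's edge before squaring it.

Run:
```python
import cv2,numpy as np
a=cv2.imread("pics/w1.png")[190:340,230:430];a=cv2.resize(a,(800,600))[:, :]
b=cv2.imread("pics/s1.png")
cv2.imwrite("pics/z1.png",np.hstack([cv2.resize(a,(400,300)),cv2.resize(b,(400,300))]))
```

```text
(no output)
```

View pics/z1.png

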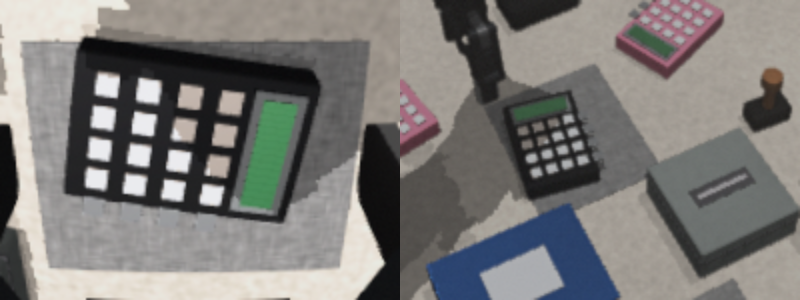

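The grey tabs are faint, and the given slab width of 84 mm is what has to fit, so I treat them as decoration. Now descending and squaring the calculator.

Run:
```python
from h import *
movel(W(-102,161,20))
print("touch",movel(W(-102,161,-6),max_speed=25,guard=4),read_state()["eef_pos"])
z=read_state()["eef_pos"][2]+3 ; movel(W(-102,161,z))
open("z.txt","w").write(str(z))
print(movel(W(-58,161,z),max_speed=40,guard=30),read_state()["ft_force"],L(read_state()["eef_pos"][:2]))
c=camera("top");cv2.imwrite("pics/t2.png",cv2.resize(c["image"][180:280,240:400],(800,500)))
r=rect(c,calc(c),22,(262,200,325,258));print(r,L(r[0]),read_state()["time"])
```

```text
touch False [385.47018955 190.7427775   -5.88456288]
False [ 0.07340587 -0.81415213 -0.28088102] [-58.1 161.1]
(array([465.14028931, 177.95214844]), (137.7833251953125, 151.1475830078125), 1.0933911800384521) [-21.5 154.7] 5.5333
```

View pics/t2.png

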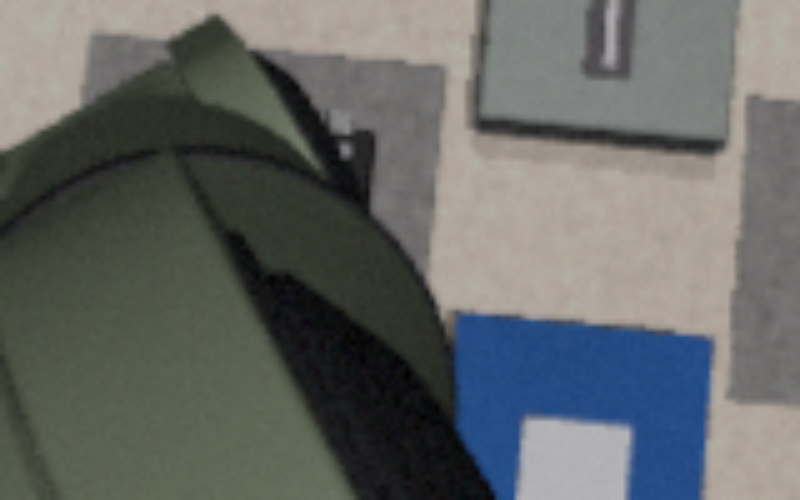

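The arm hides the calculator from the top camera; only its corner shows, near px (315,206). I'll finish the square push a little short, back off, and measure with the wrist camera.

```bash
cat >> h.py <<'E'
def fcast(c,px,z):
    px=np.atleast_2d(px).astype(float);K=np.array([[c["fx"],0,c["cx"]],[0,c["fy"],c["cy"]],[0,0,1.]])
    u=cv2.fisheye.undistortPoints(px[:,None,:],K,np.zeros(4))[:,0]   # pure equidistant
    M=c["cam_to_world"];d=np.c_[u[:,0],-u[:,1],-np.ones(len(u))]@M[:3,:3].T;o=M[:3,3]
    return (o+d*((z-o[2])/d[:,2])[:,None])[:,:2]
def wrist_calc(name):
    c=camera("wrist");g=cv2.cvtColor(c["image"],cv2.COLOR_BGR2HSV)
    cv2.imwrite("pics/"+name,c["image"])
    green=((g[...,0]>45)&(g[...,0]<85)&(g[...,1]>100)).astype(np.uint8)
    out=[]
    for k in cv2.findContours(green,cv2.RETR_EXTERNAL,cv2.CHAIN_APPROX_NONE)[0]:
        if cv2.contourArea(k)>200:
            w=fcast(c,k[:,0],23);r=cv2.minAreaRect(np.array([L(p) for p in w],np.float32));out.append(np.round([*r[0],*r[1],r[2]],1))
    return c,out
E
python3 - <<'E'
from h import *
z=float(open("z.txt").read())
movel(W(-56,161,z),max_speed=30,guard=30)
movel(W(-80,161,z));movel(W(-102,161,150))
c,o=wrist_calc("w2.png");print(o,read_state()["time"])
import pickle;pickle.dump(c,open("w2.pkl","wb"))
E
```

```text
[array([ -3.2, 210.2,  61. ,  16.6,   0.4]), array([-238.1,  253.4,   16.4,   40.6,   12.5])] 7.325
```

View pics/w2.png

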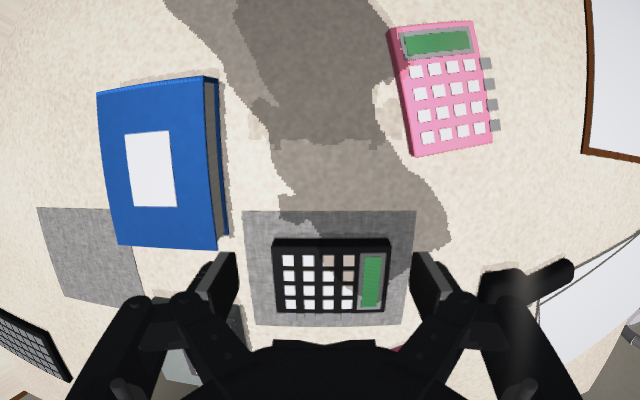

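After squaring, the display fit gives x' = −3.2 mm (predicted −3) and yaw 0.4°. I'll finish the last 3 mm, then go behind the calculator with closed fingers, with the wrist camera looking ahead if the joints allow.

Run:
```python
from h import *;import pickle
z=float(open("z.txt").read());c=pickle.load(open("w2.pkl","rb"))
up=np.array(read_state()["tool_rot"]).T@c["cam_to_world"][:3,1];print("img up in tool",np.round(up,2))
movel(W(-80,161,z));movel(W(-53,161,z),max_speed=40,guard=30);movel(W(-80,161,z));movel(W(-80,161,150))
_,o=wrist_calc("w3.png");print(o)
clamp()
p=W(0,262,120)
for s in(1,-1):
    Rm=R(s*U);f=(Rm@up)[:2]@-V;q=inverse_kinematics(p,Rm);q2=inverse_kinematics(W(0,-90,6),Rm)
    print(s,"fwd",round(float(f),2),q is not None and np.round(q,2),q2 is not None and np.round(q2,2))
print(read_state()["time"],read_state()["finger_gap"],np.round(read_state()["qpos"],2))
```

```text
img up in tool [ 0.   -0.95  0.3 ]
[array([  0.7, 210.1,  16.4,  60.4,  89.8]), array([-239.7,  261. ,   16.4,   55.9,   13. ])]
1 fwd -0.95 [-0.89  0.62  0.38  1.86 -0.33  0.73 -0.4 ] [-0.1   0.69  0.16  2.14 -0.31  0.33  0.24]
-1 fwd 0.95 [-0.35  0.6  -0.39  1.83  0.31  0.77  2.16] [ 0.66  0.85 -0.87  2.1   1.05  0.72  2.13]
11.65 -0.048128963143923016 [-0.56  0.37 -0.    2.13  0.    0.65  0.92]
```

Run:
```python
from h import *
Rm=R(-U);movep(W(0,262,120),Rm)
movel(W(0,262,15));print("touch",movel(W(0,262,6),max_speed=20,guard=4),read_state()["eef_pos"][2])
print(movel(W(0,175,6),max_speed=50,guard=25),L(read_state()["eef_pos"][:2]),np.round(read_state()["ft_force"],1))
_,o=wrist_calc("w4.png");print(o,read_state()["time"])
```

```text
touch False 5.987937325077051
False [-1.000e-01  1.751e+02] [-0.4  0.7  0.8]
[array([-241.1,  264.1,   17.2,   62.1,   12.3]), array([148.4, 231.2,  17.3,  47. ,  23.3]), array([1.000e-01, 1.464e+02, 1.690e+01, 6.210e+01, 9.000e+01])] 16.225
```

View pics/w4.png

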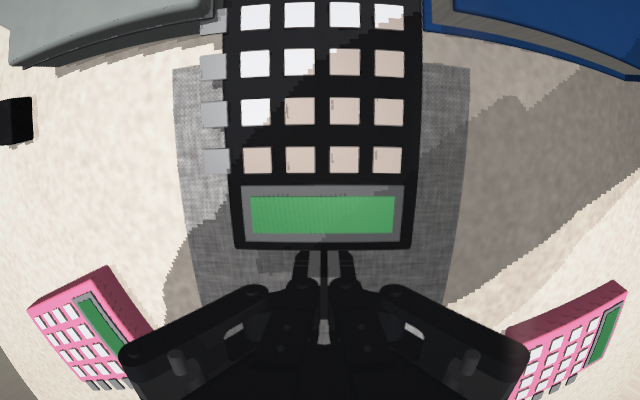

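The calculator is being pushed straight (x' 0.1, yaw 0°) and its nose is just inside the gap: box edge at about px 220, register at about px 425. I'll go on in guarded steps.

Run:
```python
from h import *
for i,y in enumerate((140,105,72)):
    g=movel(W(0,y,6),max_speed=50,guard=12)
    _,o=wrist_calc(f"w5_{i}.png");o=[k for k in o if abs(k[0])<60]
    print(y,g,np.round(read_state()["ft_force"],1),o,read_state()["time"])
    if g or not o or abs(o[0][0])>5: break
```

```text
140 False [0.8 0.7 0.4] [array([  0.2, 110. ,  16.8,  62.1,  90. ])] 17.125
105 False [ 0.9  0.3 -0.1] [array([ 0.2, 75.2, 16.4, 62.1, 89.9])] 18.025
72 False [ 0.4 -0.   1.1] [array([ 0.3, 41.9, 62.1, 16.8, -0. ])] 18.8833
```

Run:
```python
from h import *
for i,y in enumerate((30,-20,-60,-92)):
    g=movel(W(0,y,6),max_speed=50,guard=12)
    _,o=wrist_calc(f"w6_{i}.png");o=[k for k in o if abs(k[0])<60]
    print(y,g,np.round(read_state()["ft_force"],1),o,read_state()["time"])
    if g or not o or abs(o[0][0])>12: break
else:
    movel(W(0,-75,6),max_speed=60);movel(W(0,-75,150))
    p=W(0,60,230)
    try: movel(p)
    except PlanningError as e: print(e)
    try:
        goto_joints([-1.262,0.521,-0.036,1.599,0.021,1.021,-0.113])
    except PlanningError as e: print(e)
    c=camera("top");cv2.imwrite("pics/t7.png",c["image"])
    r=rect(c,calc(c),22,(385,185,475,280));print("calc",L(r[0]),r[1:],"goal",L([463,-141.9]),read_state()["time"])
```

```text
30 False [0.2 0.6 0.1] [array([ 0.3,  0.4, 16.9, 62.1, 89.8])] 19.925
-20 False [ 0.1  1.2 -0.1] [array([  0.3, -49.3,  16.4,  62.2,  89.9])] 21.125
-60 False [ 0.6 -0.5 -0.6] [array([  0.2, -89.6,  16.8,  62.1,  89.8])] 22.125
-92 False [ 0.3 -0.8 -0.6] [array([   0.2, -121.7,   16.9,   62.2,   89.9])] 22.9667
calc [   1.7 -162.5] ((88.44013214111328, 123.55198669433594), -3.8574142456054688) goal [   2.3 -164.2] 28.1833
```

View pics/t7.png

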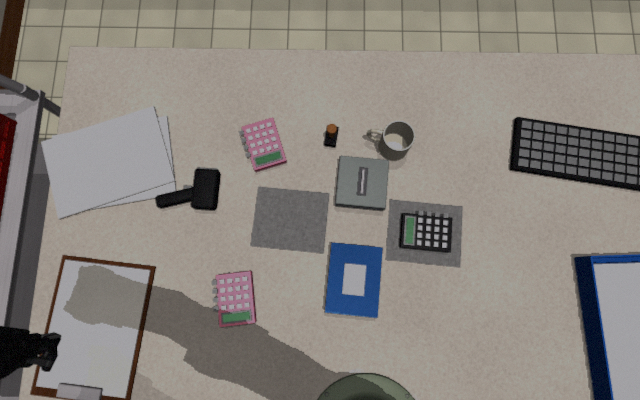

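The calculator lies centred on the goal mat at px (426,232). The mug, stamp and scanner sit at the same pixels as before, and the arm is clear.

```bash
python3 -c "
from workcell import *
finish_job()"
```

```text
the job is handed in; nothing more can be done
```

The calculator is through the gap and on the goal mat, and the job is handed in at about 28 s of the 64 s allowed; no verdict was reported.

**What I did:** I squared and centred the calculator with the open fingers against its near long side. Then I pushed it straight through the gap with closed fingers. The force readings stayed around 1 N and no force guard tripped.

**In the gap:** the wrist camera put the calculator within about 0.3 mm of the gap's centre line, with yaw under 0.3°.

**Last check, from the top camera:**
- **Position:** the calculator's centre is about 2 mm from the goal mat's centre. It is parallel to the mat within 1°, so each edge has roughly 28 mm or more to spare.
- **Bystanders:** the mug, stamp and scanner look unmoved, judged by eye against the first picture. The arm was back at its start pose, touching nothing.

**Checks that disagreed:**
- **Depth outlines:** those of the calculator, register and cash box came out too large, so I used colour outlines instead.
- **Colour fits:** the first cash-box fit failed and I redid it. The final calculator outline read 88x124 mm instead of 84x120, too small an error to matter here.
- **Edge tabs:** the calculator has grey tabs past its +x edge that the task does not mention. I treated them as decoration, and they met no resistance in the gap.

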